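# Uncover the dry-block heater and close the open sample tubes

### The job

The drying step is over: lift the clear cover off the block heater by its knob, straight up clear of the open caps, and set it down flat, knob up, on the bare bench without dropping it. Then press the caps of the two open tubes fully shut, leaving every tube standing in its hole and the other things on the bench where they are.

Things in the scene. Friction and masses are not known exactly. Their poses are not given: they have to be found in the camera images.
- heater: Dry-block heater, fixed: stainless box 200 mm wide (its y), 270 mm long (its x from -176 to +90 mm), with a low sloping white control console on the robot's side (-x) and a flat deck 90 mm above the bench. Origin: on the bench under the centre of its aluminium block. A collar 136 x 144 mm outside stands 8 mm above the deck round the block; the lid stands on the deck around it.
- block_top (a point): Centre of the top of the heater's aluminium block (112 x 134 mm), 85 mm above the bench; axes as the heater. Six holes of 18.5 mm, 38 mm deep, lie at x = -25 and +25 mm, y = -42, 0 and +42 mm; five hold tubes, one is empty.
- lid: Loose clear cover, a square box without a bottom: 154 x 154 mm, 66 mm high, 3 mm thick, about 0.3 kg. Origin: centre of its open lower edge (z = 0.090 on the heater's deck, 0 on the bench), z up, x and y along its sides. At the start it covers the tubes, 2 to 6 mm play round the collar; open caps reach about 17 mm below its roof: raise it 50 mm before going sideways.
- knob: The lid's black knob, fixed on the centre of its top: a head 32 mm in diameter, 20 mm high, on a neck 18 mm in diameter. Origin: foot of the knob on the lid's top, z up; the straight part of the head lies 11 to 29 mm above it.
- lid_knob (a point): Point on the knob's axis in the middle of its head, 20 mm above the lid's top, 86 mm above the lid's underside edge: the height to grip.
- tube_1: Loose 5 ml tube of whitish plastic with a hinged flip cap, about 31 g: 17 mm in diameter, rim 20.4 mm, 58 mm to the rim, upright in a hole of the block, its rim 20 mm above the block and 105 mm above the bench. Origin: centre of its foot, z up; the cap's hinge is at x = +11 mm, z = 58 mm, on the side away from the robot, hinge axis along y; yaw within 0.5 rad of the robot's.
- cap_1_mid (a point): Centre of the outer face of tube_1's cap, 11 mm from the hinge axis and, when shut, on the tube's axis 63 mm above its foot. The cap is a disc 21 mm in diameter and 5 mm thick with a small thumb tab; the tab's tip is 27.5 mm from the hinge.
- cap_1 (a joint): Opening angle of tube_1's cap in rad: 0 = fully shut, 1.57 = standing upright on its hinge, at most 2.4. The stiff hinge stays where it is left; about 2 N at its rim folds it; no spring, no latch. At the start two of the five caps stand open at 1.2 to 1.75, the others are shut; which holes the open tubes stand in varies.
- tube_2: Another such tube, same as tube_1.
- cap_2_mid (a point): The same point on tube_2's cap.
- cap_2 (a joint): The same for tube_2's cap.
- tube_3: Another such tube, same as tube_1.
- cap_3_mid (a point): The same point on tube_3's cap.
- cap_3 (a joint): The same for tube_3's cap.
- tube_4: Another such tube, same as tube_1.
- cap_4_mid (a point): The same point on tube_4's cap.
- cap_4 (a joint): The same for tube_4's cap.
- tube_5: Another such tube, same as tube_1.
- cap_5_mid (a point): The same point on tube_5's cap.
- cap_5 (a joint): The same for tube_5's cap.
- specimen_cup: Bystander: loose specimen cup with a white screw cap, 58 mm in diameter, 68 mm high, on the bench to the right (-y). Origin: centre of its foot. The bench to the right of the heater and nearer to the robot than this cup is bare; beyond the cup, past x = 0.70 m, a fixed green tray of such cups stands.
- dropper: Bystander: loose amber dropper bottle, 34 mm in diameter, 85 mm high, on the bench to the left (+y). Origin: centre of its foot.
- tube_rack: Bystander: loose white test-tube rack with glass tubes, 60 x 235 mm, 93 mm high, on the bench to the left (+y), long side along its y. Origin: centre of its foot.

How it is judged:
On the way, in this order (a step that is already met when the one before it is completed fails the run):
1. the lid is lifted off the heater, held by its knob (contact force between the fingers and knob above 0.5 N and height (world z) of lid above 0.12 m), for 0.1 s.
2. the lid stands flat on the bench, knob up, and is let go (height (world z) of lid between -0.005 and 0.005 m and angle between lid's own z axis and vertical below 0.05 rad and linear speed of lid below 0.02 m/s and contact force between the fingers and lid below 0.1 N), for 0.2 s.
3. all five caps are pressed shut (value of joint each of cap_1, cap_2, cap_3, cap_4, cap_5 below 0.1 rad), for 0.2 s.
At the end, for the whole second after the job is handed in: The lid rests on the bench, knob up, underside within 5 mm of the bench top, level within 0.05 rad; all five caps within 0.10 rad of fully shut; all five tubes in their holes, feet below 52 mm above the bench, within 0.15 rad of upright (all of step 3 and height (world z) of lid between -0.005 and 0.005 m and angle between lid's own z axis and vertical below 0.05 rad and linear speed of lid below 0.02 m/s and angle between each of tube_1, tube_2, tube_3, tube_4, tube_5's own z axis and vertical below 0.15 rad and height (world z) of each of tube_1, tube_2, tube_3, tube_4, tube_5 below 0.052 m); the robot touches nothing.
It fails at once if the lid is dropped: out of the fingers with its underside 15 to 80 mm or more than 110 mm above the bench (contact force between the fingers and lid below 0.05 N and (height (world z) of lid between 0.015 and 0.08 m or height (world z) of lid above 0.11 m)).
It fails at once if the lid knocks a tube or cap harder than 4 N (contact force between lid and tube_1 above 4 N or contact force between lid and tube_2 above 4 N or contact force between lid and tube_3 above 4 N or contact force between lid and tube_4 above 4 N or contact force between lid and tube_5 above 4 N).
It fails at once if a tube is pulled more than 20 mm up out of its hole or tipped over 0.5 rad (height (world z) of any of tube_1, tube_2, tube_3, tube_4, tube_5 above 0.067 m or angle between any of tube_1, tube_2, tube_3, tube_4, tube_5's own z axis and vertical above 0.5 rad).
It fails at once if a shut cap is opened (over 0.5 rad) (value of joint any of cap_3, cap_4, cap_5 above 0.5 rad).
It fails at once if a bystander (specimen cup, dropper bottle, tube rack) is moved more than 15 mm or tipped over 0.3 rad (distance of any of specimen_cup, dropper, tube_rack from where it was at the start of the episode above 0.015 m or angle between any of specimen_cup, dropper, tube_rack's own z axis and vertical above 0.3 rad).
It also fails if it takes over 51 s, if anything falls off the work surface, if the arm or the gripper's body presses on something with over 40 N, if the wrist force passes 120 N, or if a joint passes its speed limit or range.

### The arm

A 6-joint arm with a two-finger parallel gripper is mounted at the origin on the work surface. World frame = base frame: x ahead of the robot, y to its left, z up, the work surface at z = 0. Lengths are in m, angles in rad, forces in N, time in s.
With the tool pointing down it reaches from about 0.25 to 0.775 m from the base axis. Payload 4 kg.
Tool frame: the origin (TCP) lies at the very end of the fingers, on their centre line; the grasp point (between the pads) lies 19 mm behind it (robot.tcp_to_grasp is the distance from the TCP to the grasp point, in m); z points along the fingers, y is the line along which they close (so a half turn about z gives the same grasp; the last joint's range is limited). The gripper opens to 94 mm and grips with 3 to 60 N. Pads are 16 mm wide; open, the fingers measure 119 mm over their backs; the gripper's body (75 mm by 177 mm) begins 78 mm behind the grasp point.
Start: joints at [0.999, 0.087, 1.371, -0, 1.684, -0.103], TCP at [0.249, 0.491, 0.206] pointing down, gripper open.
Joint ranges: [-3.1, 3.1], [-0.76, 2.03], [0.27, 2.55], [-1.08, 4.22], [0.17, 2.65], [-2.57, 2.57]. Speed limits (rad/s): [2.79, 2.79, 3.14, 3.14, 3.14, 3.14].

### API

Orientations are given as [roll, pitch, yaw] about the fixed x, y, z axes, in that order (R = Rz(yaw) Ry(pitch) Rx(roll)).
In Python, from bench import robot, vision, readout, close_job gives the robot as it stands (robot), with the cameras (vision), the readings (readout) and the job as plain functions.
- The arm moves only by the tool inch_along, called after ">>>" as name(argument=value, ...) on one line, values as JSON. Schema: {"type":"object","properties":{"segments":{"type":"object","properties":{"increments":{"type":"array","items":{"type":"array","items":{"type":"number"},"minItems":5,"maxItems":5},"minItems":1,"maxItems":20}},"additionalProperties":false,"required":["increments"]},"only":{"type":"string"},"quiet":{"type":"boolean"},"lines":{"type":"string"}},"required":["segments"],"additionalProperties":false}. segments is an object whose key "increments" holds a list of rows, 1 to 20 of them, each of 5 numbers: the finger opening in m, then dx, dy, dz in fractions of the full range, 1 being 0.75 m, then a turn about the tool's z in normalised numbers (1 is 2 pi rad); each row shifts and turns the commanded pose from where the row before left it, along the tool's axes as they then stand; what a row does not reach is not made up. A row lasts 1/12 s, in which the tool goes at most 0.0417 m and 0.125 rad, less where a joint would pass 70% of its speed; a pose out of reach is approached as far as the arm can. The fingers move at their own pace and stop on an object; the grip force is fixed at half the most. Time passes only in rows, so rows that do not move let the fingers close. The tool returns the time, the measured TCP pose, the force, the opening and the grip force at its end. only (a regular expression) keeps the lines of the reply that match it, lines (a string "A,B") keeps lines A to B, and quiet returns only ok. Input that does not fit is refused with a message, and nothing moves.
- readout.get_obs(): the state, without advancing time (a new reading comes with each control period).
- vision.snapshot(name): name is "scene" or "top" or "wrist"; returns a dict with "color" (400x640x3 uint8, blue, green, red), "fx", "fy", "cx", "cy" (pixels), "extrinsics" (4x4, takes a point from world to camera coordinates). Camera axes: x right, y down, z forward; pixel columns grow to the right and rows downward; lengths in m; the calibration is good to about 2 mm. The wrist camera is an equidistant fisheye: a pixel r from the principal point sees the ray r / f radians off the axis. A picture is of the moment at which its call begins. There is no depth.
- close_job(): hands the job in; it is judged then, once.
The state is a dict: "time": time; "joint_positions": joint angles; "qvel": joint speeds; "joint_torque": joint torques, N m; "tool_pos": TCP position; "ee_rot": TCP orientation; "wrist_force": force on the tool from outside, world axes, zero at the start; "wrist_torque": the same for the moment, N m; "width": finger opening in m; "finger_force": force on a finger pad.
Only numpy, scipy, OpenCV 4.12 (cv2) and the standard library are available. Lean on these libraries where they do the work, as an engineer would, in place of code of your own. Each camera call takes 0.05 s, during which the arm holds its last target. There are 200 camera calls.

## Working session

There is one attempt and no reset: what is moved stays moved. The work goes in short steps, Python scripts to look and compute and a tool call to move; the robot and the scene stay as the last step left them, time stands still between calls to the robot, and variables do not carry over. Pictures are saved under pics/ and viewed, at most 10 in all, crops included, and the job is handed in when it is done.

```bash
ls; mkdir -p pics; cat > h.py <<'E'
import numpy as np, cv2
from bench import robot, vision, readout, close_job
def snap(n,save=None):
    s=vision.snapshot(n)
    if save: cv2.imwrite('pics/'+save+'.png',s['color'])
    return s
def ray(s,u,v):
    E=np.array(s['extrinsics']);R=E[:3,:3];t=E[:3,3]
    x=(u-s['cx'])/s['fx'];y=(v-s['cy'])/s['fy']
    if s.get('fish'):
        r=np.hypot(x,y);d=np.array([x/r*np.sin(r),y/r*np.sin(r),np.cos(r)]) if r>0 else np.array([0,0,1.])
    else: d=np.array([x,y,1.])
    d=R.T@d; return -R.T@t,d/np.linalg.norm(d)
def onz(s,u,v,z):
    o,d=ray(s,u,v);return o+d*(z-o[2])/d[2]
def tri(rs):
    A=np.zeros((3,3));b=np.zeros(3)
    for o,d in rs:
        P=np.eye(3)-np.outer(d,d);A+=P;b+=P@o
    p=np.linalg.solve(A,b);return p,[np.linalg.norm((np.eye(3)-np.outer(d,d))@(p-o)) for o,d in rs]
E
python3 - <<'E'
from h import *
for n in ('scene','top'):
    s=snap(n,n+'0'); print(n,s['fx'],s['fy'],s['cx'],s['cy'],np.round(s['extrinsics'],3).tolist())
o=readout.get_obs();print({k:np.round(v,3) for k,v in o.items()})
E
```

```text
bench.py
pics
scene 423.3108213202291 423.3108213202291 322.5062035465686 207.45399458069912 [[-0.249, 0.968, -0.004, 0.062], [0.675, 0.171, -0.718, -0.258], [-0.694, -0.182, -0.696, 1.603], [0.0, 0.0, 0.0, 1.0]]
top 375.79774052757983 375.79774052757983 313.82185446794045 196.79576349124625 [[0.017, -1.0, 0.016, 0.044], [-0.993, -0.019, -0.112, 0.546], [0.113, -0.014, -0.994, 1.029], [0.0, 0.0, 0.0, 1.0]]
{'time': np.float64(0.1), 'joint_positions': array([ 0.999,  0.088,  1.372, -0.   ,  1.684, -0.103]), 'qvel': array([ 0.   , -0.001, -0.003, -0.   , -0.001, -0.   ]), 'joint_torque': array([ 2.0000e-03, -3.4125e+01, -3.0330e+01,  7.2000e-02,  3.0000e-02,
       -0.0000e+00]), 'tool_pos': array([0.248, 0.49 , 0.204]), 'ee_rot': array([-3.14 , -0.   ,  2.673]), 'wrist_force': array([0.698, 0.885, 0.141]), 'wrist_torque': array([-0.049,  0.028,  0.047]), 'finger_force': np.float64(0.0), 'width': np.float64(0.094)}
```

View pics/scene0.png

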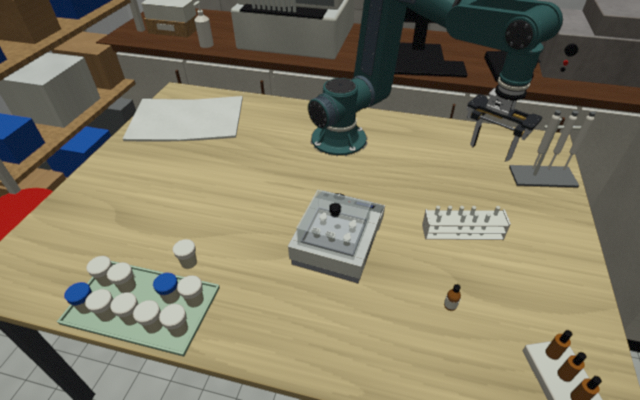

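View pics/top0.png

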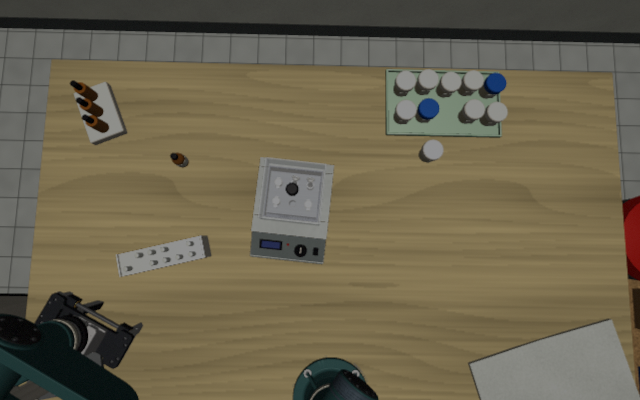

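Scene view: the black knob is at about (335,209) and the cup at (185,252). Top view: the knob is at (292,188), the heater spans (251–332, 158–262) and the cup is at (432,150). The bench on the right below the cup is bare.

```bash
cat > k.py <<'E'
from h import *
def blob(s,x0,y0,x1,y1,th=45,save=None):
    g=s['color'][y0:y1,x0:x1].max(2); m=(g<th).astype(np.uint8)
    n,l,st,c=cv2.connectedComponentsWithStats(m)
    i=1+np.argmax(st[1:,4]); return c[i]+[x0,y0],st[i]
if __name__=='__main__':
    S=snap('scene');T=snap('top')
    a,sa=blob(S,322,198,350,222);b,sb=blob(T,278,175,306,202)
    print(a,sa,b,sb)
    print(tri([ray(S,*a),ray(T,*b)]))
    print('cup',onz(T,432,150,.068),'tri',tri([ray(S,184,245),ray(T,432,149)]))
    for p in [(387,136),(500,136)]: print('tray',onz(T,*p,.0))
    # heater deck edges, console
    for p in [(261,158),(332,166),(325,262),(251,255)]: print('deck',onz(T,*p,.09))
    big=cv2.resize(T['color'][150:270,240:345],None,fx=5,fy=5,interpolation=cv2.INTER_CUBIC)
    big2=cv2.resize(S['color'][180:285,280:390],None,fx=5,fy=5,interpolation=cv2.INTER_CUBIC)
    big=cv2.resize(big,(460,525)); big2=cv2.resize(big2,(340,325))
    cv2.imwrite('pics/c1.png',cv2.hconcat([big,cv2.copyMakeBorder(big2,0,200,0,0,0)]))
E
python3 k.py
```

```text
[334.61682243 209.31775701] [  8   6  10  12 107] [291.72807018 188.84210526] [  8   8  12  13 114]
(array([0.54735942, 0.10983519, 0.17434428]), [np.float64(0.0001216439144513372), np.float64(0.0001216439144513311)])
cup [ 0.6775851  -0.27080338  0.068     ] tri (array([ 0.67895637, -0.26930688,  0.07493132]), [np.float64(0.0007598800298791132), np.float64(0.0007598800298789626)])
tray [ 0.73399312 -0.1602958   0.        ]
tray [ 0.74130376 -0.49777958  0.        ]
deck [0.64048944 0.19821229 0.09      ]
deck [0.62256103 0.00725029 0.09      ]
deck [0.36780066 0.02251488 0.09      ]
deck [0.38265371 0.21571704 0.09      ]
```

View pics/c1.png

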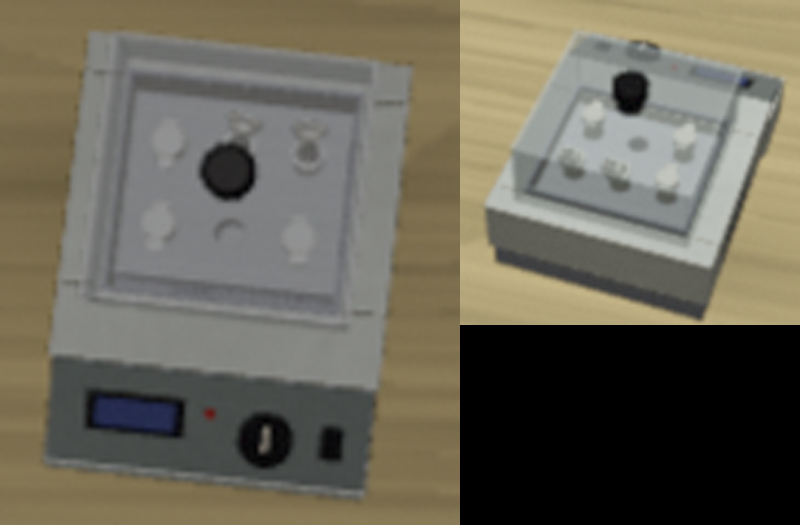

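The knob head measures at (0.547, 0.110, 0.174), against 0.176 in the text. The heater yaw is about -0.07. The two open caps are in the far row, in the middle and right holes, and the near middle hole is empty. I'll move above the knob, then turn so tool y lies along world x.

The rows are not in the units I measure in: shifts go in shares of 0.75 m and turns go in shares of 2 pi rad. I convert before sending: -0.0338 m / 0.75 = -0.0451, -0.03 m / 0.75 = -0.04.

>>> inch_along(segments={"increments": [[0.094, 0, 0, -0.04, 0], [0.094, 0, 0, -0.04, 0], [0.094, -0.0451, -0.0209, 0, 0], [0.094, -0.0451, -0.0209, 0, 0], [0.094, -0.0451, -0.0209, 0, 0], [0.094, -0.0451, -0.0209, 0, 0], [0.094, -0.0451, -0.0209, 0, 0], [0.094, -0.0451, -0.0209, 0, 0], [0.094, -0.0451, -0.0209, 0, 0], [0.094, -0.0451, -0.0209, 0, 0], [0.094, -0.0451, -0.0209, 0, 0], [0.094, -0.0451, -0.0209, 0, 0], [0.094, -0.0451, -0.0209, 0, 0], [0.094, -0.0451, -0.0209, 0, 0], [0.094, -0.0451, -0.0209, 0, 0]]})

```text
time: 1.45
tool_pos: [0.549, 0.1084, 0.2653]
ee_rot: [3.141, -0.0, 2.673]
wrist_force: [-0.0, -0.2, 1.1]
width: 0.0943
finger_force: 0.0
```

>>> inch_along(segments={"increments": [[0.094, 0, 0, 0, 0.0195], [0.094, 0, 0, 0, 0.0195], [0.094, 0, 0, 0, 0.0195], [0.094, 0, 0, 0, 0.0195], [0.094, 0, 0, 0, 0.0195], [0.094, 0, 0, 0, 0.0195], [0.094, 0, 0, 0, 0.0195], [0.094, 0, 0, 0, 0.0195], [0.094, 0, 0, 0, 0.0195], [0.094, 0, 0, 0, 0]]})

```text
time: 2.28
tool_pos: [0.5482, 0.11, 0.2652]
ee_rot: [-3.141, -0.0, 1.568]
wrist_force: [-0.6, -0.0, 0.2]
width: 0.0939
finger_force: 0.0
```

```bash
python3 - <<'E'
from h import *
s=snap('wrist','w0');print(s['fx'],s['cx'],s['cy'],np.round(s['extrinsics'],3).tolist())
E
```

```text
309.70691628693146 324.4887432969608 200.60712116496669 [[1.0, -0.003, -0.001, -0.547], [-0.003, -0.967, 0.254, 0.066], [-0.002, -0.254, -0.967, 0.479], [0.0, 0.0, 0.0, 1.0]]
```

View pics/w0.png

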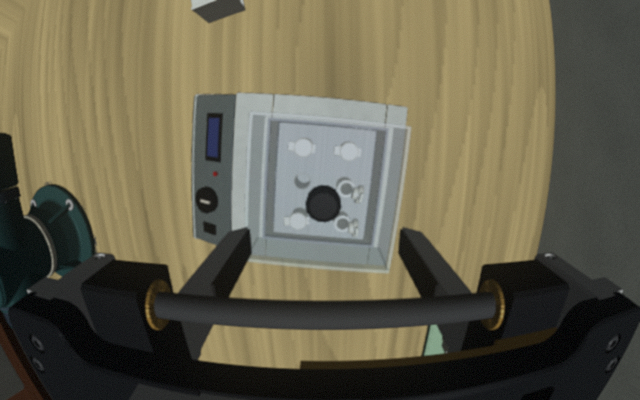

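The wrist view shows the knob at (323,203), between the fingers. The open caps are at (350,188) and (346,223), matching the middle and right far holes. I'll check the knob with three rays before descending.

```bash
python3 - <<'E'
from k import *
s=snap('wrist');s['fish']=1
a,st=blob(s,300,180,346,226);print(a,st)
print('z.180',onz(s,*a,.180))
S=snap('scene');b,_=blob(S,322,198,350,222);print(b,_); print(tri([ray(s,*a),ray(S,*b)]))
E
```

```text
[322.98533007 201.28117359] [  7   6  33  35 409]
z.180 [0.54633112 0.1136405  0.18      ]
[334.61682243 209.31775701] [  8   6  10  12 107]
(array([0.5462361 , 0.11055903, 0.17284429]), [np.float64(0.001145725291265532), np.float64(0.0011457252912655364)])
```

In the tool's units: 0.03 m / 0.75 = 0.04, 0.025 m / 0.75 = 0.0333.

>>> inch_along(segments={"increments": [[0.094, 0.0013, -0.002, 0.04, 0], [0.094, 0, 0, 0.04, 0], [0.094, 0, 0, 0.0333, 0], [0.094, 0, 0, 0.016, 0], [0.094, 0, 0, 0.0107, 0], [0.094, 0, 0, 0, 0]]})

```text
time: 2.93
tool_pos: [0.546, 0.111, 0.1589]
ee_rot: [-3.139, 0.0, 1.571]
wrist_force: [0.2, 0.3, -0.0]
width: 0.0939
finger_force: 0.0
```

>>> inch_along(segments={"increments": [[0.02, 0, 0, 0, 0], [0.02, 0, 0, 0, 0], [0.02, 0, 0, 0, 0], [0.02, 0, 0, 0, 0], [0.02, 0, 0, 0, 0], [0.02, 0, 0, 0, 0], [0.02, 0, 0, 0, 0], [0.02, 0, 0, 0, 0], [0.02, 0, 0, 0, 0], [0.02, 0, 0, 0, 0]]})

```text
time: 3.77
tool_pos: [0.5468, 0.1111, 0.1604]
ee_rot: [-3.142, -0.0, 1.57]
wrist_force: [-1.3, -0.3, -1.2]
width: 0.0312
finger_force: 30.0
```

The width is 31 mm at 30 N, so the knob head is held. I'll lift it straight up.

In the tool's units: -0.012 m / 0.75 = -0.016, -0.01 m / 0.75 = -0.0133.

>>> inch_along(segments={"increments": [[0.02, 0, 0, -0.0053, 0], [0.02, 0, 0, -0.0107, 0], [0.02, 0, 0, -0.016, 0], [0.02, 0, 0, -0.016, 0], [0.02, 0, 0, -0.016, 0], [0.02, 0, 0, -0.016, 0], [0.02, 0, 0, -0.016, 0], [0.02, 0, 0, -0.0133, 0], [0.02, 0, 0, -0.0053, 0], [0.02, 0, 0, 0, 0], [0.02, 0, 0, 0, 0]]})

```text
time: 4.68
tool_pos: [0.5468, 0.111, 0.2464]
ee_rot: [-3.142, -0.0, 1.57]
wrist_force: [-0.5, 0.4, -3.2]
width: 0.0313
finger_force: 30.0
```

```bash
python3 - <<'E'
from h import *
a=snap('scene')['color'][130:290,230:400];b=snap('wrist')['color'][:,150:500]
a=cv2.resize(a,(425,400),interpolation=cv2.INTER_CUBIC)
cv2.imwrite('pics/l1.png',cv2.hconcat([a,b]))
E
```

```text
(no output)
```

View pics/l1.png

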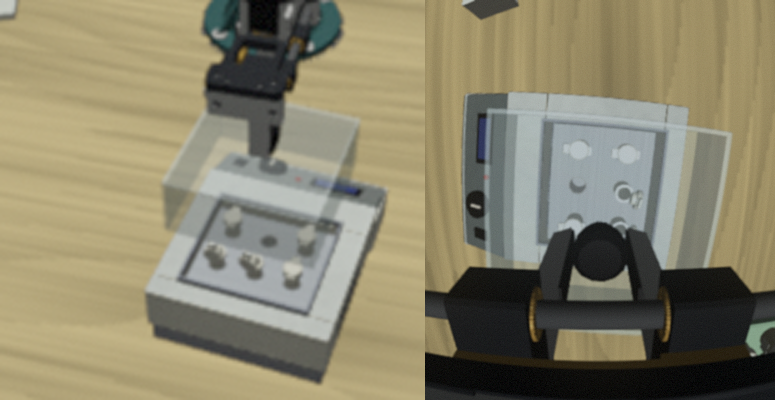

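The lid hangs level about 86 mm up, clear of the open caps. I'll carry it to the bare bench at about (0.45, -0.20).

In the tool's units: -0.028 m / 0.75 = -0.0373, -0.02 m / 0.75 = -0.0267.

>>> inch_along(segments={"increments": [[0.02, -0.0147, -0.004, 0, 0], [0.02, -0.0267, -0.008, 0, 0], [0.02, -0.0373, -0.012, 0, 0], [0.02, -0.0373, -0.012, 0, 0], [0.02, -0.0373, -0.012, 0, 0], [0.02, -0.0373, -0.012, 0, 0], [0.02, -0.0373, -0.012, 0, 0], [0.02, -0.0373, -0.012, 0, 0], [0.02, -0.0373, -0.012, 0, 0], [0.02, -0.0373, -0.012, 0, 0], [0.02, -0.0373, -0.012, 0, 0], [0.02, -0.024, -0.0067, 0, 0], [0.02, -0.0133, -0.0027, 0, 0], [0.02, 0, 0, 0, 0]]})

```text
time: 5.95
tool_pos: [0.4486, -0.2018, 0.2458]
ee_rot: [-3.14, -0.0, 1.567]
wrist_force: [-0.8, 1.1, -3.0]
width: 0.0315
finger_force: 30.0
```

>>> inch_along(segments={"increments": [[0.02, 0, 0, 0.0133, 0], [0.02, 0, 0, 0.0267, 0], [0.02, 0, 0, 0.0333, 0], [0.02, 0, 0, 0.0333, 0], [0.02, 0, 0, 0.0333, 0], [0.02, 0, 0, 0.0333, 0], [0.02, 0, 0, 0.0267, 0], [0.02, 0, 0, 0.016, 0], [0.02, 0, 0, 0.008, 0], [0.02, 0, 0, 0.004, 0], [0.02, 0, 0, 0, 0], [0.02, 0, 0, 0, 0]]})

```text
time: 6.95
tool_pos: [0.4506, -0.2001, 0.0767]
ee_rot: [3.139, 0.001, 1.571]
wrist_force: [0.2, -0.7, -2.2]
width: 0.0317
finger_force: 30.0
```

In the tool's units: 0.002 m / 0.75 = 0.0027, 0.001 m / 0.75 = 0.0013.

>>> inch_along(segments={"increments": [[0.02, 0, 0, 0.0027, 0], [0.02, 0, 0, 0.0013, 0], [0.02, 0, 0, 0, 0], [0.02, 0, 0, 0, 0]]})

```text
time: 7.28
tool_pos: [0.4498, -0.2, 0.0728]
ee_rot: [3.141, 0.0, 1.57]
wrist_force: [-0.1, 1.2, -2.4]
width: 0.0313
finger_force: 30.0
```

In the tool's units: 0.001 m / 0.75 = 0.0013.

>>> inch_along(segments={"increments": [[0.02, 0, 0, 0.0013, 0], [0.02, 0, 0, 0, 0], [0.02, 0, 0, 0, 0]]})

```text
time: 7.53
tool_pos: [0.4496, -0.1999, 0.0714]
ee_rot: [-3.142, -0.0, 1.57]
wrist_force: [0.7, 0.3, -2.2]
width: 0.0309
finger_force: 30.0
```

>>> inch_along(segments={"increments": [[0.02, 0, 0, 0.0013, 0], [0.02, 0, 0, 0, 0], [0.02, 0, 0, 0, 0]]})

```text
time: 7.78
tool_pos: [0.4496, -0.1999, 0.0704]
ee_rot: [-3.142, -0.0, 1.57]
wrist_force: [0.2, -0.1, -2.1]
width: 0.0313
finger_force: 30.0
```

>>> inch_along(segments={"increments": [[0.02, 0, 0, 0.0009, 0], [0.02, 0, 0, 0, 0], [0.02, 0, 0, 0, 0]]})

```text
time: 8.03
tool_pos: [0.4496, -0.1999, 0.0704]
ee_rot: [3.141, 0.0, 1.57]
wrist_force: [-1.9, 0.8, 3.0]
width: 0.0314
finger_force: 30.0
```

Force is now +3 N at z = 0.0704, so the lid rests on the bench as predicted. I'll open the fingers and rise.

In the tool's units: -0.04 m / 0.75 = -0.0533, -0.03 m / 0.75 = -0.04.

>>> inch_along(segments={"increments": [[0.094, 0, 0, 0, 0], [0.094, 0, 0, 0, 0], [0.094, 0, 0, 0, 0], [0.094, 0, 0, 0, 0], [0.094, 0, 0, 0, 0], [0.094, 0, 0, 0, 0], [0.094, 0, 0, 0, 0], [0.094, 0, 0, 0, 0], [0.094, 0, 0, 0, 0], [0.094, 0, 0, -0.0133, 0], [0.094, 0, 0, -0.04, 0], [0.094, 0, 0, -0.0533, 0], [0.094, 0, 0, -0.0533, 0], [0.094, 0, 0, -0.04, 0], [0.02, 0, 0, 0, 0]]})

```text
time: 9.28
tool_pos: [0.4527, -0.2017, 0.2291]
ee_rot: [3.128, 0.008, 1.57]
wrist_force: [0.4, -1.1, 1.3]
width: 0.0903
finger_force: 0.0
```

>>> inch_along(segments={"increments": [[0, 0.048, -0.008, 0, 0], [0, 0.048, -0.008, 0, 0], [0, 0.048, -0.008, 0, 0], [0, 0, 0, 0, 0], [0, 0, 0, 0, 0], [0, 0, 0, 0, 0]]})

```text
time: 9.78
tool_pos: [0.4317, -0.0922, 0.2198]
ee_rot: [3.141, 0.001, 1.571]
wrist_force: [0.1, 1.1, -0.2]
width: 0.0508
finger_force: 0.0
```

```bash
python3 - <<'E'
from h import *
a=snap('scene','s2')['color'][165:290,170:400];b=snap('top','t2')['color'][140:270,230:460];w=snap('wrist','w2')['color']
b=cv2.resize(b,None,fx=1.74,fy=1.74,interpolation=cv2.INTER_CUBIC);a=cv2.resize(a,None,fx=1.74,fy=1.74,interpolation=cv2.INTER_CUBIC)
h=min(a.shape[0],b.shape[0]);u=cv2.hconcat([a[:h],b[:h]])
w=cv2.resize(w,None,fx=.58,fy=.58);print(u.shape,w.shape)
c=np.zeros((600,800,3),np.uint8);u=u[:,:800];c[:u.shape[0],:u.shape[1]]=u;c[u.shape[0]:u.shape[0]+w.shape[0],:w.shape[1]]=w
cv2.imwrite('pics/m2.png',c)
E
```

```text
(218, 800, 3) (232, 371, 3)
```

View pics/m2.png

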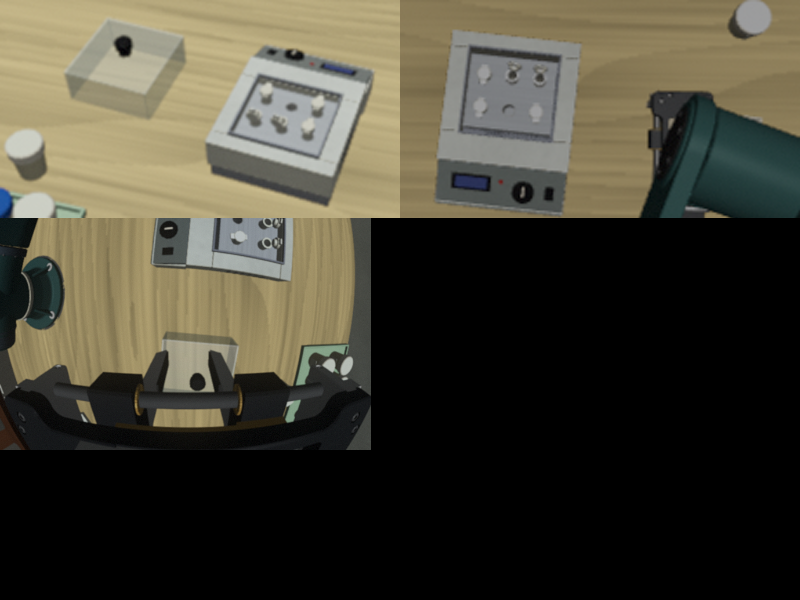

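The lid stands flat on the bench with its knob up, and the open tubes are in the far row, middle and right. I'll go above the block for a closer wrist view.

In the tool's units: 0.034 m / 0.75 = 0.0453, 0.0195 m / 0.75 = 0.026.

>>> inch_along(segments={"increments": [[0, 0.0453, 0.026, 0, 0], [0, 0.0453, 0.026, 0, 0], [0, 0.0453, 0.026, 0, 0], [0, 0.0453, 0.026, 0, 0], [0, 0.0453, 0.026, 0, 0], [0, 0.0453, 0.026, 0, 0], [0, 0, 0, 0, 0], [0, 0, 0, 0, 0]]})

```text
time: 10.6
tool_pos: [0.5494, 0.1125, 0.2183]
ee_rot: [-3.139, 0.001, 1.572]
wrist_force: [0.2, -0.4, 0.7]
width: 0.0005
finger_force: 0.0
```

```bash
python3 - <<'E'
from h import *
w=snap('wrist','w3')['color'];cv2.imwrite('pics/w3c.png',cv2.resize(w[100:300,230:430],(600,600),interpolation=cv2.INTER_CUBIC))
E
```

```text
(no output)
```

View pics/w3c.png

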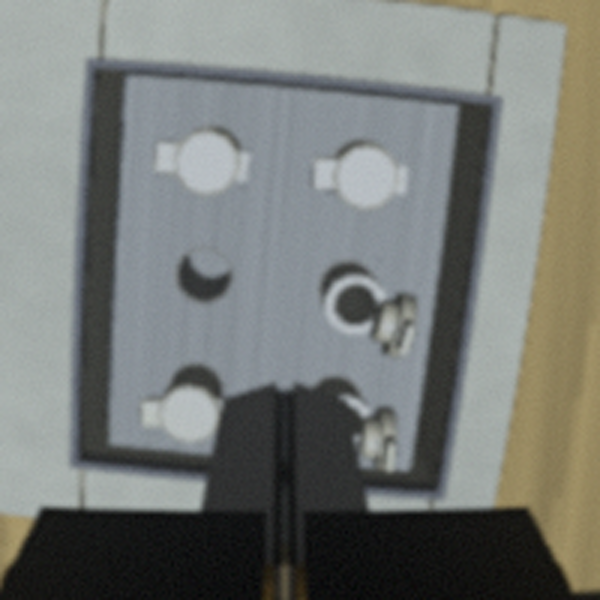

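The close-up puts shut caps at (208,162), (365,177) and (190,413). The open rims are at (355,302) and about (345,405), with caps standing at (400,325) and (378,437) to their right, which is world +x.

```bash
python3 - <<'E'
from h import *
s=snap('wrist');s['fish']=1;T=snap('top')
W=lambda x,y:(230+x/3,100+y/3); t=lambda x,y:(230+(x-400)/1.74,140+y/1.74)
for n,p in dict(shutFL=(365,177),shutNL=(208,162),shutNR=(190,413)).items(): print(n,onz(s,*W(*p),.110))
print('rimM',onz(s,*W(355,302),.105)); print('hole',onz(s,*W(204,273),.085))
for n,p in dict(capM=(400,325),capR=(378,437),tipM_t=(412,297),tipR_t=(390,410),capM_b=(395,350)).items(): print(n,[np.round(onz(s,*W(*p),z),4) for z in (.11,.12,.13)])
print('tops',[np.round(onz(T,*t(*p),.11),4) for p in((485,74),(480,107),(536,112))])
print('toprim',[np.round(onz(T,*t(*p),.105),4) for p in((513,76),(540,77))])
for a,b in (((365,177),(485,74)),((208,162),(480,107)),((190,413),(536,112)),((355,302),(513,76))): print('tri',tri([ray(s,*W(*a)),ray(T,*t(*b))]))
for c in [((78,462),(90,62)),((92,62),(498,98)),((440,492),(498,98))]:
  a,b=[onz(s,*W(*q),.098) for q in c]; print('collar',a,b,np.arctan2(*(b-a)[[1,0]]))
E
```

```text
shutFL [0.57392095 0.14966286 0.11      ]
shutNL [0.52482042 0.15444609 0.11      ]
shutNR [0.51695037 0.07075629 0.11      ]
rimM [0.57176024 0.10785679 0.105     ]
hole [0.52063732 0.11304662 0.085     ]
capM [array([0.5862, 0.1014, 0.11  ]), array([0.585 , 0.1043, 0.12  ]), array([0.5837, 0.1072, 0.13  ])]
capR [array([0.5802, 0.062 , 0.11  ]), array([0.5791, 0.0662, 0.12  ]), array([0.5781, 0.0705, 0.13  ])]
tipM_t [array([0.5899, 0.1108, 0.11  ]), array([0.5885, 0.1134, 0.12  ]), array([0.587, 0.116, 0.13 ])]
tipR_t [array([0.5839, 0.0718, 0.11  ]), array([0.5827, 0.0757, 0.12  ]), array([0.5815, 0.0796, 0.13  ])]
capM_b [array([0.5849, 0.0929, 0.11  ]), array([0.5836, 0.0961, 0.12  ]), array([0.5824, 0.0993, 0.13  ])]
tops [array([0.5719, 0.1469, 0.11  ]), array([0.522, 0.153, 0.11 ]), array([0.5161, 0.0693, 0.11  ])]
toprim [array([0.5704, 0.105 , 0.105 ]), array([0.5697, 0.0642, 0.105 ])]
tri (array([0.5746865 , 0.14797063, 0.09498428]), [np.float64(0.0005424801899990323), np.float64(0.0005424801899990818)])
tri (array([0.52348822, 0.15360261, 0.09876796]), [np.float64(0.0005291492229263147), np.float64(0.0005291492229264173)])
tri (array([0.51647179, 0.06925288, 0.10614578]), [np.float64(5.527089700755081e-05), np.float64(5.527089700730548e-05)])
tri (array([0.57221123, 0.1053282 , 0.09511166]), [np.float64(0.0003159950505587338), np.float64(0.00031599505055877105)])
collar [0.47399013 0.0463206  0.098     ] [0.48552285 0.18676662 0.098     ] 1.488865177963908
collar [0.48619151 0.18674201 0.098     ] [0.61854971 0.17496481 0.098     ] -0.08874604104533802
collar [0.60500168 0.03464738 0.098     ] [0.61854971 0.17496481 0.098     ] 1.4745419777039528
```

The shut-cap heights from two views come out at 0.095–0.106 m, a bit low against 0.110. The spacings fit the 50 x 42 mm grid with yaw -0.085, giving the middle tube at (0.570, 0.107) and the right tube at (0.567, 0.065). I'll come down behind the middle cap with the fingers closed.

In the tool's units: 0.033 m / 0.75 = 0.044, 0.03 m / 0.75 = 0.04.

>>> inch_along(segments={"increments": [[0, -0.004, 0.044, 0, 0], [0, -0.004, 0.044, 0, 0], [0, 0, 0, 0.04, 0], [0, 0, 0, 0.04, 0], [0, 0, 0, 0.0333, 0], [0, 0, 0, 0.0173, 0], [0, 0, 0, 0, 0], [0, 0, 0, 0, 0]]})

```text
time: 11.42
tool_pos: [0.6146, 0.1049, 0.1223]
ee_rot: [-3.142, 0.0, 1.569]
wrist_force: [0.1, -0.8, 0.6]
width: 0.0006
finger_force: 0.0
```

>>> inch_along(segments={"increments": [[0, 0, -0.008, 0, 0], [0, 0, -0.008, 0, 0], [0, 0, -0.008, 0, 0], [0, 0, -0.008, 0, 0], [0, 0, -0.008, 0, 0], [0, 0, -0.008, 0, 0], [0, 0, -0.008, 0, 0], [0, 0, -0.008, 0.0013, 0], [0, 0, 0, 0, 0]]})

```text
time: 12.17
tool_pos: [0.5652, 0.1061, 0.1204]
ee_rot: [-3.14, 0.0, 1.571]
wrist_force: [-0.4, 0.6, 1.7]
width: 0.0001
finger_force: 0.6
```

>>> inch_along(segments={"increments": [[0, 0, 0, 0.004, 0], [0, 0, 0, 0.0027, 0], [0, 0, 0, 0.0013, 0], [0, 0, 0, 0.0013, 0], [0, 0, 0, 0, 0], [0, 0, 0, 0, 0]]})

```text
time: 12.67
tool_pos: [0.5669, 0.1059, 0.1132]
ee_rot: [-3.141, 0.0, 1.57]
wrist_force: [0.7, -0.4, 0.4]
width: 0.0005
finger_force: 0.0
```

In the tool's units: 0.002 m / 0.75 = 0.0027, 0.001 m / 0.75 = 0.0013.

>>> inch_along(segments={"increments": [[0, 0, 0, 0.0027, 0], [0, 0, 0, 0.0013, 0], [0, 0, 0, 0, 0], [0, 0, 0, 0, 0]]})

```text
time: 13.0
tool_pos: [0.5668, 0.106, 0.1106]
ee_rot: [3.142, 0.0, 1.57]
wrist_force: [-0.8, 0.0, 1.3]
width: 0.0004
finger_force: 0.3
```

>>> inch_along(segments={"increments": [[0, 0, 0, 0.0013, 0], [0, 0, 0, 0.0013, 0], [0, 0, 0, 0, 0], [0, 0, 0, 0, 0]]})

```text
time: 13.33
tool_pos: [0.5672, 0.1063, 0.1103]
ee_rot: [3.14, -0.001, 1.57]
wrist_force: [-2.6, 0.9, 6.1]
width: 0.0006
finger_force: 2.9
```

It stops at 0.110 with 6 N, so the middle cap is shut. I'll press 1 mm more, then do the right one.

In the tool's units: 0.001 m / 0.75 = 0.0013.

>>> inch_along(segments={"increments": [[0, 0, 0, 0.0013, 0], [0, 0, 0, 0, 0], [0, 0, 0, 0, 0]]})

```text
time: 13.58
tool_pos: [0.5673, 0.1064, 0.1102]
ee_rot: [3.139, -0.001, 1.57]
wrist_force: [-3.5, 1.1, 8.9]
width: 0.0004
finger_force: 4.2
```

>>> inch_along(segments={"increments": [[0, 0, 0, -0.0267, 0], [0, 0, 0, -0.0467, 0], [0, 0, 0, -0.0333, 0], [0, -0.0267, 0.0307, 0, 0], [0, -0.0267, 0.0307, 0, 0], [0, 0, 0, 0.0333, 0], [0, 0, 0, 0.0333, 0], [0, 0, 0, 0.0213, 0], [0, 0, 0, 0, 0], [0, 0, 0, 0, 0]]})

```text
time: 14.42
tool_pos: [0.612, 0.0658, 0.1204]
ee_rot: [-3.139, 0.0, 1.57]
wrist_force: [-0.2, 0.5, -0.5]
width: 0.0005
finger_force: 0.0
```

>>> inch_along(segments={"increments": [[0, 0, -0.008, 0, 0], [0, 0, -0.008, 0, 0], [0, 0, -0.008, 0, 0], [0, 0, -0.008, 0, 0], [0, 0, -0.008, 0, 0], [0, 0, -0.008, 0, 0], [0, 0, -0.008, 0, 0], [0, 0, -0.008, 0.0013, 0], [0, 0, 0, 0, 0]]})

```text
time: 15.17
tool_pos: [0.5634, 0.0661, 0.1205]
ee_rot: [-3.14, 0.0, 1.57]
wrist_force: [-0.0, 0.2, 0.9]
width: 0.0006
finger_force: 0.5
```

>>> inch_along(segments={"increments": [[0, 0, 0, 0.004, 0], [0, 0, 0, 0.0027, 0], [0, 0, 0, 0.0013, 0], [0, 0, 0, 0.0013, 0], [0, 0, 0, 0, 0], [0, 0, 0, 0, 0]]})

```text
time: 15.67
tool_pos: [0.5647, 0.066, 0.1133]
ee_rot: [-3.141, -0.0, 1.57]
wrist_force: [0.3, -0.1, -0.8]
width: 0.0002
finger_force: 0.1
```

>>> inch_along(segments={"increments": [[0, 0, 0, 0.0027, 0], [0, 0, 0, 0.0013, 0], [0, 0, 0, 0, 0], [0, 0, 0, 0, 0]]})

```text
time: 16.0
tool_pos: [0.5648, 0.066, 0.1105]
ee_rot: [3.142, 0.0, 1.57]
wrist_force: [-0.6, 0.4, -0.2]
width: 0.0004
finger_force: 0.0
```

>>> inch_along(segments={"increments": [[0, 0, 0, 0.0013, 0], [0, 0, 0, 0.0013, 0], [0, 0, 0, 0.0013, 0], [0, 0, 0, 0, 0], [0, 0, 0, 0, 0]]})

```text
time: 16.42
tool_pos: [0.5653, 0.0658, 0.1101]
ee_rot: [3.139, 0.0, 1.57]
wrist_force: [-4.1, 0.2, 7.5]
width: 0.0002
finger_force: 4.0
```

>>> inch_along(segments={"increments": [[0, 0, 0, -0.0267, 0], [0, 0, 0, -0.0467, 0], [0, 0, 0, -0.0467, 0], [0, -0.04, 0, -0.0267, 0], [0, -0.0467, 0, 0, 0], [0, 0, 0, 0, 0], [0, 0, 0, 0, 0], [0, 0, 0, 0, 0]]})

```text
time: 17.08
tool_pos: [0.5644, 0.0013, 0.2169]
ee_rot: [-3.14, -0.001, 1.57]
wrist_force: [0.5, -0.2, 0.3]
width: 0.0004
finger_force: 0.0
```

```bash
python3 - <<'E'
from h import *
a=snap('scene','s4')['color'][165:290,170:400];w=snap('wrist','w4')['color'][0:260,150:500]
a=cv2.resize(a,None,fx=1.9,fy=1.9,interpolation=cv2.INTER_CUBIC)
c=np.zeros((260,800,3),np.uint8);c[:a.shape[0],:a.shape[1]]=a;c[:,440:790]=w;cv2.imwrite('pics/m4.png',c)
E
```

```text
(no output)
```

View pics/m4.png

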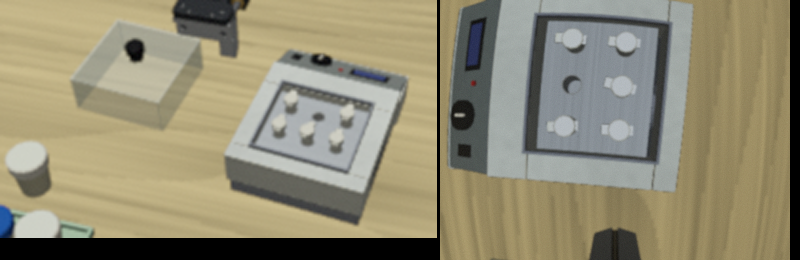

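Both views show all five caps shut and the tubes upright (wrist crop (622,87) and (618,130) are the newly closed ones). The lid is flat on the bench and the arm is clear.

```bash
python3 -c "
from bench import robot, vision, readout, close_job
print(close_job())"
```

```text
the job is handed in; nothing more can be done
None
```

The cover is on the bare bench, flat and knob up, both open caps are pressed shut, and the job is handed in at about 17 s; the last images show all five tubes upright with caps shut, but the hand-in printed no verdict.

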